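# Gauge an LED spotlight's spigot and sort it

### The job

Take the LED spotlight that stands on the grey board in front of the drilled steel gauge block and try its spigot in the block's hole, pushing it down until it is fully home or jams part-way. If it goes fully home (barrel down on the block), lift it out and set it down in the long compartment of the plywood tray; if it jams, set it down in the short compartment; do not drop it from a height. Leave the other spotlight standing where it is, on the round wooden disc.

Things in the scene. Friction and masses are not known exactly. Their poses are not given: they have to be found in the camera images.
- spot_a: LED spotlight, upright: aluminium barrel 56 mm across, 45 mm tall (grip here), above a steel spigot 26 mm long; 71 mm tall, 140-280 g. Origin: centre of its foot (underside), z up. The foot is 24 mm across and tapers out over 12 mm, so it self-centres. Stands on the gauge's grey board (test it) or on a wooden disc 90 mm across, 16 mm high (leave it). Whether its spigot fits is not told.
- spot_b: The second spotlight, the same but for the diameter of its spigot: one of spot_a and spot_b fits the gauge, the other is 5 mm thicker than the hole. It stands in the other of the two places, grey board (test it) or wooden disc (leave it). Origin: centre of its foot, z up.
- gauge: Fixed grey board 260x130 (x,y), 16 mm thick; steel block 90x90 on its far end, top 50 mm above bench. Origin: underside centre, x along the board away from robot, z up. Hole at x=+70, y=0, 42 mm wide, 48 at the bevelled mouth. Fit: spigot has 4 mm play all round, goes home with foot at 24 mm; too thick: jams with foot at 37-45 mm. Part to test stands within 22 mm of x=-75, y=0, foot at 16 mm.
- tray: Open plywood tray, fixed to the bench, 360x190 mm (x,y), 50 mm high, walls 6, floor 5. Origin: underside centre, x along its length away from robot, z up. Cross wall at x=+33. Long compartment (pass), nearer the robot: inside 204x178, centre x=-72, y=0. Short compartment (fail), farther off: inside 138x178, centre x=+105, y=0.

How it is judged:
By the outcome, as a careful person would: the job done as asked, in the order asked, and still so for the second after the job is handed in, with the robot touching nothing.
It also fails if it takes over 48 s, if anything falls off the work surface, if the arm or the gripper's body presses on something with over 40 N, if the wrist force passes 120 N, or if a joint passes its speed limit or range.

### The arm

A 6-joint arm with a two-finger parallel gripper is mounted at the origin on the work surface. World frame = base frame: x ahead of the robot, y to its left, z up, the work surface at z = 0. Lengths are in m, angles in rad, forces in N, time in s.
With the tool pointing down it reaches from about 0.375 to 0.9 m from the base axis. Payload 3.1 kg.
Tool frame: the origin (TCP) lies on the centre line of the jaws, within the pads' length; the fingertips stand 19 mm ahead of it and the grasp point (between the pads) is the TCP (ctrl.tcp_to_tips is the distance from the TCP to the fingertips, in m); z points along the fingers, y is the line along which they close (so a half turn about z gives the same grasp; the last joint's range is limited). The gripper opens to 87 mm and grips with 3 to 60 N. Pads are 19 mm wide; open, the fingers measure 117 mm over their backs; the gripper's body (75 mm by 190 mm) begins 51 mm behind the grasp point.
Start: joints at [-1.518, 0.527, 1.433, -0, 1.181, -0.178], TCP at [0.144, -0.608, 0.242] pointing down, gripper open.
Joint ranges: [-3.08, 3.08], [-0.75, 2.2], [0.22, 2.44], [-1.43, 4.57], [0, 2.65], [-2.85, 2.85]. Speed limits (rad/s): [2.79, 2.79, 3.14, 3.14, 3.14, 3.14].

### API

Orientations are given as a rotation vector (axis times angle).
In Python, from workcell import ctrl, eyes gives the robot as it stands. The module is installed in compiled form; this text tells all that it offers.
- The arm moves only by the tool servo_tool, never from a script. Its argument "targets" is a list of rows, each an object with "linear": the shift along the tool's x, y, z in mm, a list of three; "rotation": the turn, a rotation vector about the tool's x, y, z in degrees, a list of three; "grip": the finger opening in mm, from 0 to 87. In form: [{"linear": [x, y, z], "rotation": [wx, wy, wz], "grip": grip}, ...]. A call has 1 to 8 rows; each row shifts and turns the commanded pose from where the row before left it, along the tool's axes as they then stand; what a row does not reach is not made up. A row lasts 1/8 s, in which the tool goes at most 62.5 mm and 10.7 degrees, less where a joint would pass 70% of its speed; a pose out of reach is approached as far as the arm can. A call with a gripper value outside its range is refused whole. The fingers move at their own pace and stop on an object; the grip force is fixed at half the most. Time passes only in rows, so rows that do not move let the fingers close. It gives the time, the measured TCP pose, the force, the opening and the grip force at its end, in the units of the state.
- ctrl.state(): the state, without advancing time (a new reading comes with each control period).
- eyes.camera(name): name is "scene" or "side" or "wrist"; returns a dict with "color" (400x640x3 uint8, red, green, blue), "K" (3x3 intrinsics, pixels), "rvec" (rotation vector, rad) and "tvec" (3), from world to camera coordinates, as OpenCV has them. Camera axes: x right, y down, z forward; pixel columns grow to the right and rows downward; lengths in m; the calibration is good to about 2 mm. The wrist camera is an equidistant fisheye: a pixel r from the principal point sees the ray r / f radians off the axis. A picture is of the moment at which its call begins. There is no depth.
- ctrl.sign_off(): hands the job in; it is judged then, once.
The state is a dict: "t": time; "joints": joint angles; "joint_vel": joint speeds; "joint_efforts": joint torques, N m; "position": TCP position; "eef_rot": TCP orientation; "wrist_force": force on the tool from outside, world axes, zero at the start; "moment": the same for the moment, N m; "gripper_width": opening from 0.0 (shut) to 1.0 (fully open); "grasp_force": force on a finger pad.
Only numpy, scipy, OpenCV 4.12 (cv2) and the standard library are available. Lean on these libraries where they do the work, as an engineer would, in place of code of your own. Each camera call takes 0.05 s, during which the arm holds its last target. There are 200 camera calls.

## Working session

There is one attempt and no reset: what is moved stays moved. The work goes in short steps, Python scripts to look and compute and a tool call to move; the robot and the scene stay as the last step left them, time stands still between calls to the robot, and variables do not carry over. Pictures are saved under pics/ and viewed, at most 10 in all, crops included, and the job is handed in when it is done.

Besides the shell and the picture viewer there is one more tool, called as name(argument=value, ...), one argument or row to a line, values as JSON. servo_tool: Moves the arm, as the interface text tells. Its arguments: {"type":"object","properties":{"targets":{"type":"array","items":{"type":"object","properties":{"linear":{"type":"array","items":{"type":"number"}},"rotation":{"type":"array","items":{"type":"number"}},"grip":{"type":"number"}}}}},"required":["targets"]}

```bash
mkdir -p pics; cat > h.py <<'E'
import numpy as np, cv2, sys
from workcell import ctrl, eyes
def cam(n):
    c=eyes.camera(n); return c
def ray(c,uv,fish=False):
    K=np.array(c["K"],float); R=cv2.Rodrigues(np.array(c["rvec"],float))[0]; t=np.array(c["tvec"],float).ravel()
    x=(uv[0]-K[0,2])/K[0,0]; y=(uv[1]-K[1,2])/K[1,1]
    if fish:
        th=np.hypot(x,y); s=np.sin(th)/th if th>1e-9 else 1; d=np.array([x*s,y*s,np.cos(th)])
    else: d=np.array([x,y,1.])
    d=R.T@d; return -R.T@t, d/np.linalg.norm(d)
def tri(rs):
    A=sum(np.eye(3)-np.outer(d,d) for o,d in rs); b=sum((np.eye(3)-np.outer(d,d))@o for o,d in rs)
    p=np.linalg.solve(A,b); return p,[np.linalg.norm(np.cross(p-o,d))*1e3 for o,d in rs]
def atz(r,z):
    o,d=r; return o+d*(z-o[2])/d[2]
def proj(c,P,fish=False):
    K=np.array(c["K"],float); R=cv2.Rodrigues(np.array(c["rvec"],float))[0]; p=R@np.array(P)+np.array(c["tvec"],float).ravel()
    if fish:
        r=np.hypot(p[0],p[1]); th=np.arctan2(r,p[2]); q=p[:2]/max(r,1e-9)*th
    else: q=p[:2]/p[2]
    return q*[K[0,0],K[1,1]]+[K[0,2],K[1,2]]
def save(c,n,crop=None,s=1):
    im=c["color"][:,:,::-1]
    if crop: a,b,w,h=crop; im=im[b:b+h,a:a+w]
    cv2.imwrite("pics/"+n+".png",cv2.resize(im,None,fx=s,fy=s,interpolation=cv2.INTER_CUBIC))
E
python3 - <<'E'
from h import *
import pickle
d={n:cam(n) for n in("scene","side","wrist")}
pickle.dump(d,open("c0.pkl","wb"))
for n in d: save(d[n],n+"0"); print(n,ray(d[n],(320,200)),d[n]["K"].tolist())
print(ctrl.state(),ctrl.tcp_to_tips)
E
```

```text
scene (array([ 1.02988436, -0.43043395,  0.86587204]), array([-0.50990645,  0.38750547, -0.76800711])) [[469.49999813102426, 0.0, 319.2551521075804], [0.0, 469.49999813102426, 201.37940288808161], [0.0, 0.0, 1.0]]
side (array([0.32363626, 0.55488735, 0.74104933]), array([ 0.22113637, -0.62013409, -0.75268348])) [[396.3209210950258, 0.0, 324.3190033254465], [0.0, 396.3209210950258, 195.42081434200855], [0.0, 0.0, 1.0]]
wrist (array([ 0.22261017, -0.58887876,  0.38398083]), array([-0.29045899, -0.06093075, -0.95494556])) [[309.70691628693146, 0.0, 322.0551055908279], [0.0, 309.70691628693146, 199.11088054821553], [0.0, 0.0, 1.0]]
{'t': 0.15, 'joints': array([-1.51748456e+00,  5.28266693e-01,  1.43361888e+00, -2.56464548e-05,
        1.18138079e+00, -1.78490565e-01]), 'joint_vel': array([ 0.00030559, -0.00223344, -0.00361672, -0.0003403 ,  0.00283785,
        0.00128166]), 'joint_efforts': array([ 2.91147644e-04, -4.40429127e+01, -1.76842350e+01,  6.33584918e-02,
        5.52062981e-02, -1.06136620e-04]), 'position': array([ 0.14358138, -0.60773686,  0.24078428]), 'eef_rot': array([-3.11885315e+00, -3.63121474e-01, -1.27193139e-04]), 'wrist_force': array([-0.36489188,  0.05688538,  0.3671977 ]), 'moment': array([-0.00603889, -0.00427702, -0.03898599]), 'grasp_force': 0.0, 'gripper_width': 1.0026119065867138} 0.019
```

View pics/scene0.png

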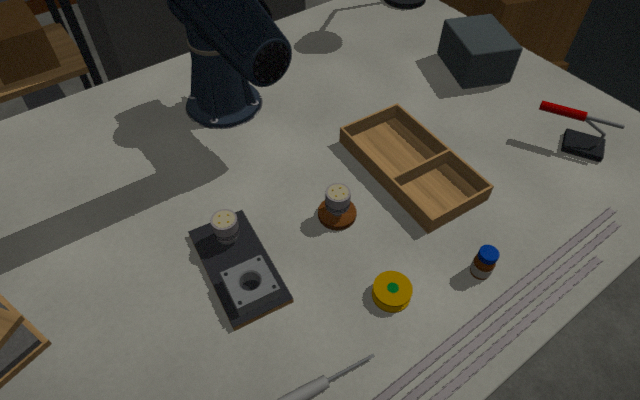

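View pics/side0.png

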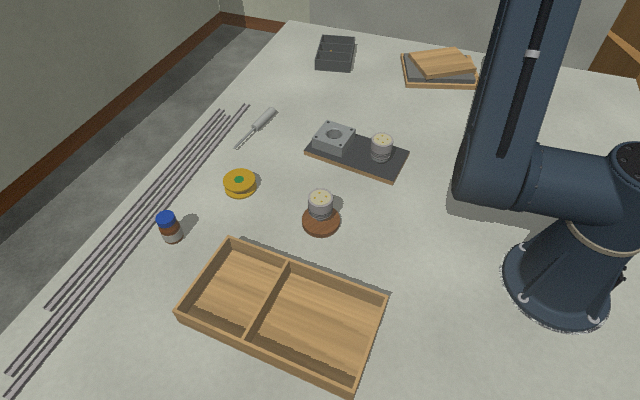

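Scene view: test spot's top is near (224,219), the hole near (250,282), the disc spot near (338,194), and the tray on the right. In the side view they are at (382,140), (334,134), (320,198) and the tray at the bottom. I'll enlarge these crops next.

```bash
python3 - <<'E'
import pickle,cv2,numpy as np
d=pickle.load(open("c0.pkl","rb"))
a=d["scene"]["color"][195:335,180:310,::-1]; b=d["side"]["color"][105:195,295:425,::-1]
A=cv2.resize(a,None,fx=4,fy=4,interpolation=cv2.INTER_CUBIC)
cv2.imwrite("pics/cropA.png",A)
B=cv2.resize(b,None,fx=6,fy=6,interpolation=cv2.INTER_CUBIC)
cv2.imwrite("pics/cropB.png",B)
E
```

```text
(no output)
```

View pics/cropA.png

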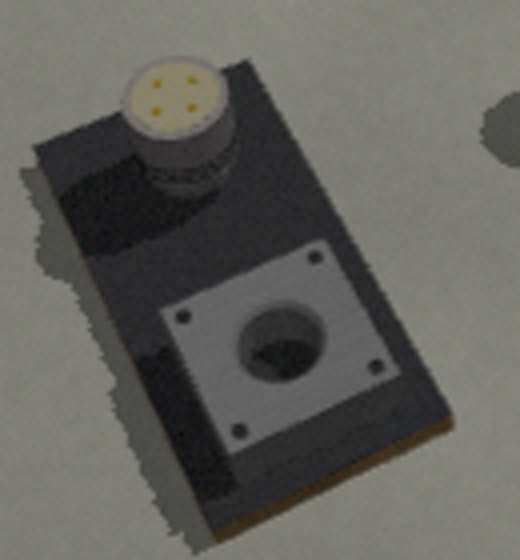

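View pics/cropB.png

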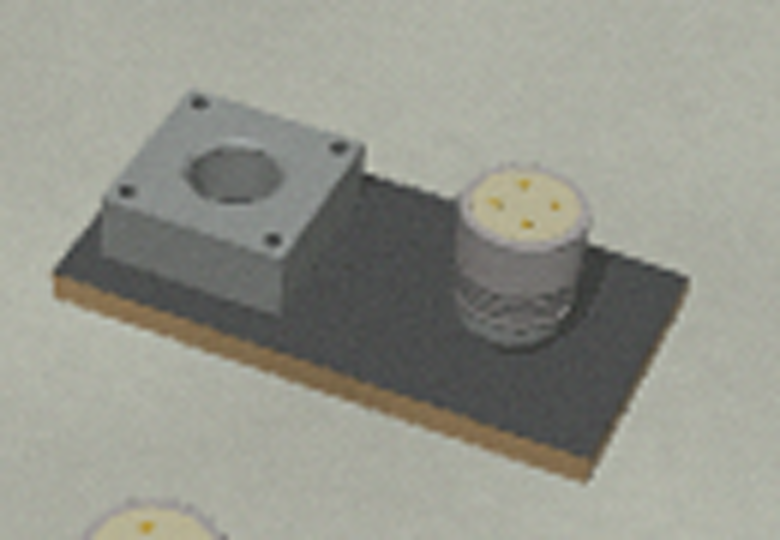

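```bash
python3 - <<'E'
from h import *
import pickle
d=pickle.load(open("c0.pkl","rb"));S,D=d["scene"],d["side"]
a=lambda u,v:(180+(u+.5)/4-.5,195+(v+.5)/4-.5)
b=lambda u,v:(295+(u+.5)/6-.5,105+(v+.5)/6-.5)
L={"spot":(a(176,97),b(524,206)),"hole":(a(281,342),b(236,173)),
"n+":(a(316,257),b(273,240)),"n-":(a(183,316),b(339,147)),"f+":(a(376,367),b(126,190)),"f-":(a(239,431),b(200,102)),
"disc":((338,191),(320,196.5)),"tn-":((340,128),(388,292)),"tn+":((396,106),(352,390)),"tf+":((490,187),(177,312)),"tf-":((431,223),(230,238))}
P={}
for k,(s,t) in L.items():
    p,e=tri([ray(S,s),ray(D,t)]);P[k]=p;print(k,(p*1e3).round(1),np.round(e,1))
print("scr mean",sum(P[k] for k in("n+","n-","f+","f-"))/4)
for f,n in(("f+","n+"),("f-","n-"),("tf+","tn+"),("tf-","tn-"),("hole","spot")):
    v=P[f]-P[n];print(f,n,np.degrees(np.arctan2(v[1],v[0])),np.linalg.norm(v))
print("tray c",sum(P[k] for k in("tn+","tn-","tf+","tf-"))/4)
R=cv2.Rodrigues(ctrl.state()["eef_rot"])[0];print(R.round(3))
E
```

```text
spot [ 436.6 -230.5   88.1] [0.3 0.3]
hole [ 572.1 -253.9   50. ] [0. 0.]
n+ [ 541.4 -214.1   51.8] [0.3 0.3]
n- [ 532.4 -285.8   52.2] [0.6 0.6]
f+ [ 613.5 -223.9   52.3] [0.7 0.7]
f- [ 603.3 -295.5   51.9] [0.3 0.3]
disc [517.9   8.4  90. ] [0.6 0.6]
tn- [325.1 165.4  53.2] [1.1 1.1]
tn+ [338.8 352.4  44.3] [0.9 0.9]
tf+ [686.6 330.8  42.5] [0. 0.]
tf- [677.6 145.2  38.4] [1. 1.]
scr mean [ 0.57264302 -0.2547979   0.0520302 ]
f+ n+ -7.766718031320336 0.07268196050294307
f- n- -7.788450920756287 0.07153908059635974
tf+ tn+ -3.559069928685052 0.34845631125242404
tf- tn- -3.2941220923156918 0.3533317735682477
hole spot -9.805028290662323 0.1426993528101022
tray c [0.50703736 0.24845446 0.04459461]
[[ 0.973  0.23  -0.   ]
 [ 0.23  -0.973  0.002]
 [ 0.    -0.002 -1.   ]]
```

Spot top is at z 88 (87 expected), block top at 50–52 and tray rim at about 45–50, so the measurements agree with the given sizes. I'm going above the spot.

servo_tool(
  targets=[
    {"linear": [46.5, -37.4, 5], "rotation": [0, 0, 0], "grip": 87},
    {"linear": [46.5, -37.4, 5], "rotation": [0, 0, 0], "grip": 87},
    {"linear": [46.5, -37.4, 5], "rotation": [0, 0, 0], "grip": 87},
    {"linear": [46.5, -37.4, 5], "rotation": [0, 0, 0], "grip": 87},
    {"linear": [46.5, -37.4, 5], "rotation": [0, 0, 0], "grip": 87},
    {"linear": [46.5, -37.4, 5], "rotation": [0, 0, 0], "grip": 87},
    {"linear": [46.5, -37.4, 5], "rotation": [0, 0, 0], "grip": 87},
    {"linear": [46.5, -37.4, 5], "rotation": [0, 0, 0], "grip": 87},
  ],
)

```text
t: 1.15
position: [0.4379, -0.23, 0.2014]
eef_rot: [3.12, 0.363, 0.0]
wrist_force: [1.0, -1.0, -1.4]
gripper_width: 1.0
grasp_force: 0.0
```

```bash
cat > d.py <<'E'
from h import *
def delta(P):
    s=ctrl.state();R=cv2.Rodrigues(s["eef_rot"])[0]
    print("t",s["t"],"pos",(s["position"]*1e3).round(1),"d_tool",(R.T@(np.array(P)-s["position"])*1e3).round(1),"yaw",np.degrees(np.arctan2(R[1,0],R[0,0])).round(1),"j",s["joints"].round(2),"F",s["wrist_force"].round(1),"M",s["moment"].round(2),"g",s["gripper_width"],s["grasp_force"])
if __name__=="__main__": delta([float(a) for a in sys.argv[1:4]])
E
python3 d.py .4366 -.2305 .068; python3 - <<'E'
from h import *
c=cam("wrist");save(c,"w1",s=1.25)
print([proj(c,p,True).round(1)*1.25 for p in ((.4366,-.2305,.087),(.5725,-.2545,.050))])
import pickle;pickle.dump(c,open("w1.pkl","wb"))
E
```

```text
t 1.15 pos [ 437.9 -230.   201.4] d_tool [-1.400e+00  1.000e-01  1.334e+02] yaw 13.3 j [-0.71  0.41  1.8  -0.    0.93  0.63] F [ 1.  -1.  -1.4] M [-0.02  0.03 -0.03] g 0.9995223038256638 0.0
[array([402.875, 253.5  ]), array([475.375,  77.875])]
```

View pics/w1.png

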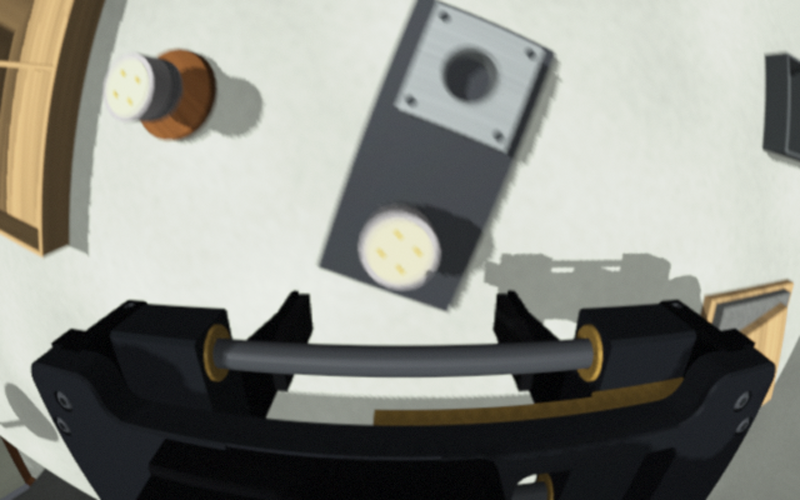

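Wrist view: spot top centre at (400,249), hole centre at (470,75). Both are about 4 px from the prediction, so I'll convert them to positions.

```bash
python3 - <<'E'
from h import *
import pickle;c=pickle.load(open("w1.pkl","rb"))
d=pickle.load(open("c0.pkl","rb"))
f=lambda u,v:((u+.5)/1.25-.5,(v+.5)/1.25-.5)
for n,uv,z in(("spot",f(400,249),.087),("hole",f(470,75),.050),("scr",f((446+549-53+411+497-0)/4,0),.05)):
    if n!="scr": print(n,atz(ray(c,uv,True),z))
print("hole scr",np.mean([atz(ray(c,f(*q),True),.05) for q in((446,17),(411,100),(497,135),(537,52))],0))
E
```

```text
spot [ 0.43940476 -0.22770398  0.087     ]
hole [ 0.57358674 -0.24986792  0.05      ]
hole scr [ 0.57501035 -0.25281384  0.05      ]
```

servo_tool(
  targets=[
    {"linear": [0, 0, 25], "rotation": [0, 0, 0], "grip": 87},
    {"linear": [0, 0, 25], "rotation": [0, 0, 0], "grip": 87},
    {"linear": [0, 0, 25], "rotation": [0, 0, 0], "grip": 87},
    {"linear": [0, 0, 25], "rotation": [0, 0, 0], "grip": 87},
    {"linear": [0, 0, 18], "rotation": [0, 0, 0], "grip": 87},
    {"linear": [0, 0, 12], "rotation": [0, 0, 0], "grip": 87},
    {"linear": [0, 0, 3], "rotation": [0, 0, 0], "grip": 87},
    {"linear": [0, 0, 0], "rotation": [0, 0, 0], "grip": 40},
  ],
)

```text
t: 2.2
position: [0.437, -0.2318, 0.0687]
eef_rot: [3.12, 0.363, 0.0]
wrist_force: [0.8, 0.2, 0.5]
gripper_width: 0.948
grasp_force: 0.0
```

servo_tool(
  targets=[
    {"linear": [0, 0, 0], "rotation": [0, 0, 0], "grip": 40},
    {"linear": [0, 0, 0], "rotation": [0, 0, 0], "grip": 40},
    {"linear": [0, 0, 0], "rotation": [0, 0, 0], "grip": 40},
    {"linear": [0, 0, 0], "rotation": [0, 0, 0], "grip": 40},
    {"linear": [0, 0, 0], "rotation": [0, 0, 0], "grip": 40},
  ],
)

```text
t: 2.82
position: [0.4367, -0.2311, 0.0689]
eef_rot: [-3.12, -0.363, 0.0]
wrist_force: [0.1, 2.1, 5.9]
gripper_width: 0.636
grasp_force: 29.9
```

```bash
python3 d.py .573 -.2525 .068
```

```text
t 2.825 pos [ 436.7 -231.1   68.9] d_tool [127.8  52.1   0.8] yaw 13.3 j [-0.71  0.65  1.89  0.    0.6   0.63] F [0.1 2.1 5.9] M [0.48 0.11 0.02] g 0.6361612517190511 29.88451216082467
```

servo_tool(
  targets=[
    {"linear": [0, 0, -10], "rotation": [0, 0, 0], "grip": 40},
    {"linear": [0, 0, -25], "rotation": [0, 0, 0], "grip": 40},
    {"linear": [0, 0, -25], "rotation": [0, 0, 0], "grip": 40},
    {"linear": [42, 17, 0], "rotation": [0, 0, 0], "grip": 40},
    {"linear": [42, 17, 0], "rotation": [0, 0, 0], "grip": 40},
    {"linear": [42, 17, 0], "rotation": [0, 0, 0], "grip": 40},
    {"linear": [0, 0, 0], "rotation": [0, 0, 0], "grip": 40},
    {"linear": [0, 0, 0], "rotation": [0, 0, 0], "grip": 40},
  ],
)

```text
t: 3.82
position: [0.5701, -0.2517, 0.128]
eef_rot: [-3.119, -0.364, 0.004]
wrist_force: [-0.6, -0.2, -2.8]
gripper_width: 0.639
grasp_force: 29.8
```

```bash
python3 d.py .573 -.2525 .128; python3 - <<'E'
from h import *
w=cam("wrist");s=cam("scene");d=cam("side")
import pickle;pickle.dump((w,s,d),open("h1.pkl","wb"))
R=lambda c,x,y:cv2.resize(c["color"][y:y+75,x:x+100,::-1],None,fx=4,fy=4,interpolation=cv2.INTER_CUBIC)
q=np.hstack([R(s,200,225),R(d,285,80)])
W=cv2.resize(w["color"][100:250,220:420,::-1],(400,300),interpolation=cv2.INTER_CUBIC)
W2=np.hstack([W,np.zeros_like(W)])
cv2.imwrite("pics/h1.png",np.vstack([q,W2]))
E
```

```text
t 3.825 pos [ 570.1 -251.7  128. ] d_tool [ 2.7  1.5 -0. ] yaw 13.3 j [-0.59  0.67  1.53 -0.    0.95  0.74] F [-0.6 -0.2 -2.8] M [ 0.02  0.06 -0.07] g 0.6387657572216864 29.811070442518712
```

View pics/h1.png

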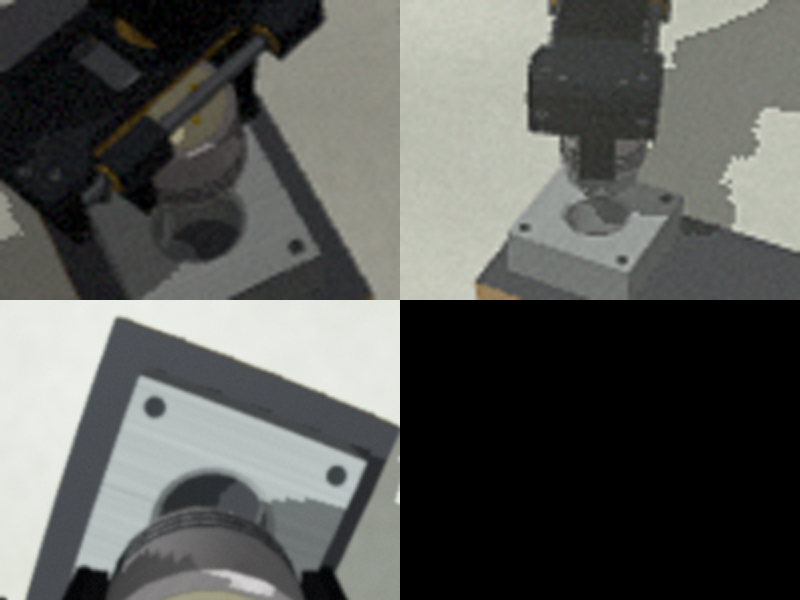

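Above the hole, the spot sits about 2 mm short in tool x and y: in the wrist inset the hole centre is at column 212 and the barrel centre at 204. I'll correct that and lower carefully.

servo_tool(
  targets=[
    {"linear": [2.5, 2, 5], "rotation": [0, 0, 0], "grip": 40},
    {"linear": [0, 0, 8], "rotation": [0, 0, 0], "grip": 40},
    {"linear": [0, 0, 6], "rotation": [0, 0, 0], "grip": 40},
    {"linear": [0, 0, 4], "rotation": [0, 0, 0], "grip": 40},
    {"linear": [0, 0, 3], "rotation": [0, 0, 0], "grip": 40},
    {"linear": [0, 0, 3], "rotation": [0, 0, 0], "grip": 40},
    {"linear": [0, 0, 2], "rotation": [0, 0, 0], "grip": 40},
  ],
)

```text
t: 4.85
position: [0.5742, -0.2537, 0.0975]
eef_rot: [3.12, 0.363, 0.0]
wrist_force: [0.1, -0.1, -1.7]
gripper_width: 0.639
grasp_force: 29.8
```

```bash
python3 d.py .573 -.2525 .0769
```

```text
t 4.85 pos [ 574.2 -253.7   97.5] d_tool [-0.9 -1.4 20.6] yaw 13.3 j [-0.59  0.71  1.54 -0.    0.89  0.75] F [ 0.1 -0.1 -1.7] M [0.04 0.02 0.  ] g 0.6387693186484623 29.811295735293015
```

Foot is at about 45 mm with no contact yet. Pushing on in small steps.

servo_tool(
  targets=[
    {"linear": [0, 0, 2], "rotation": [0, 0, 0], "grip": 40},
    {"linear": [0, 0, 2], "rotation": [0, 0, 0], "grip": 40},
    {"linear": [0, 0, 2], "rotation": [0, 0, 0], "grip": 40},
  ],
)

```text
t: 5.22
position: [0.5741, -0.2539, 0.0933]
eef_rot: [3.12, 0.364, -0.0]
wrist_force: [-5.1, 0.6, 16.6]
gripper_width: 0.634
grasp_force: 30.0
```

servo_tool(
  targets=[
    {"linear": [0, 0, 2], "rotation": [0, 0, 0], "grip": 40},
    {"linear": [0, 0, 2], "rotation": [0, 0, 0], "grip": 40},
  ],
)

```text
t: 5.48
position: [0.5737, -0.254, 0.0926]
eef_rot: [3.119, 0.365, -0.001]
wrist_force: [-10.5, 2.4, 31.3]
gripper_width: 0.635
grasp_force: 30.3
```

Resistance of 31 N with the foot near 40 mm, plus a sideways force in −x. I'll centre it sideways before calling this a jam.

servo_tool(
  targets=[
    {"linear": [0, 0, -3], "rotation": [0, 0, 0], "grip": 40},
    {"linear": [-2, 0, -1], "rotation": [0, 0, 0], "grip": 40},
    {"linear": [0, 0, 0], "rotation": [0, 0, 0], "grip": 40},
    {"linear": [0, 0, 2], "rotation": [0, 0, 0], "grip": 40},
    {"linear": [0, 0, 2], "rotation": [0, 0, 0], "grip": 40},
    {"linear": [0, 0, 0], "rotation": [0, 0, 0], "grip": 40},
  ],
)

```text
t: 6.22
position: [0.5732, -0.2542, 0.0922]
eef_rot: [3.119, 0.364, 0.004]
wrist_force: [-5.3, 3.3, 27.0]
gripper_width: 0.636
grasp_force: 30.2
```

```bash
python3 d.py .573 -.2525 .0769;  python3 - <<'E'
from h import *
s=cam("scene");d=cam("side");w=cam("wrist")
R=lambda c,x,y:cv2.resize(c["color"][y:y+75,x:x+100,::-1],None,fx=4,fy=4,interpolation=cv2.INTER_CUBIC)
W=cv2.resize(w["color"][100:250,220:420,::-1],(400,300),interpolation=cv2.INTER_CUBIC)
cv2.imwrite("pics/j1.png",np.vstack([np.hstack([R(s,200,235),R(d,285,90)]),np.hstack([W,W*0])]))
E
```

```text
t 6.225 pos [ 573.2 -254.2   92.2] d_tool [ 0.2 -1.7 15.3] yaw 13.3 j [-0.6   0.72  1.54  0.    0.88  0.74] F [-5.3  3.3 27. ] M [0.8  0.96 0.06] g 0.6361764444893495 30.233153033768758
```

View pics/j1.png

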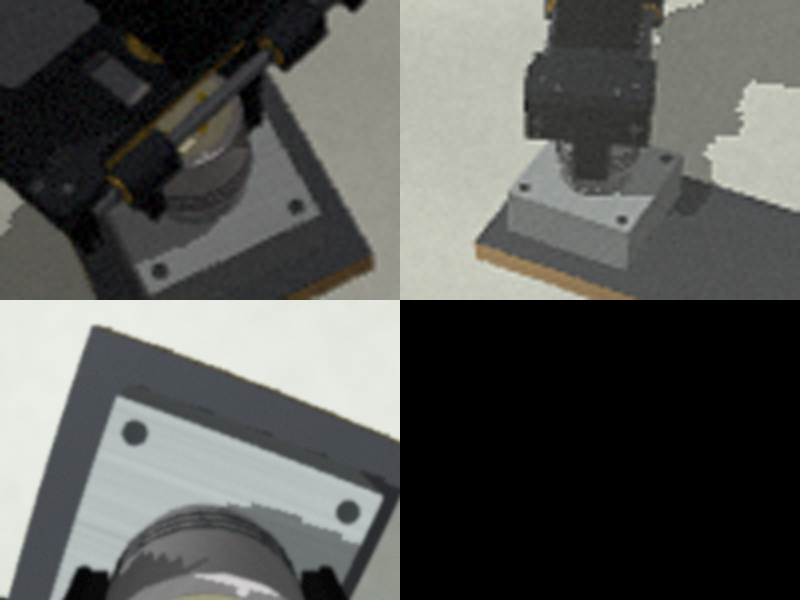

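The spigot is seated evenly on the block's mouth, with the barrel clearly above the block. One more centred, harder push to confirm.

servo_tool(
  targets=[
    {"linear": [0, 0, -3], "rotation": [0, 0, 0], "grip": 40},
    {"linear": [-1, -1, 0], "rotation": [0, 0, 0], "grip": 40},
    {"linear": [0, 0, 2], "rotation": [0, 0, 0], "grip": 40},
    {"linear": [0, 0, 2], "rotation": [0, 0, 0], "grip": 40},
    {"linear": [0, 0, 2], "rotation": [0, 0, 0], "grip": 40},
    {"linear": [0, 0, 0], "rotation": [0, 0, 0], "grip": 40},
  ],
)

```text
t: 7.12
position: [0.5731, -0.2539, 0.0918]
eef_rot: [3.117, 0.364, 0.008]
wrist_force: [-7.6, 6.3, 39.0]
gripper_width: 0.633
grasp_force: 30.3
```

It holds firm at a foot height of about 39 mm under 39 N, inside the jam band of 37–45, so this one is a fail. I'm lifting it out and carrying it to the short compartment.

servo_tool(
  targets=[
    {"linear": [0, 0, -8], "rotation": [0, 0, 0], "grip": 40},
    {"linear": [0, 0, -20], "rotation": [0, 0, 0], "grip": 40},
    {"linear": [0, 0, -35], "rotation": [0, 0, 0], "grip": 40},
    {"linear": [0, 0, -35], "rotation": [0, 0, 0], "grip": 40},
    {"linear": [10, -30, 0], "rotation": [0, 0, 0], "grip": 40},
    {"linear": [16, -50, 0], "rotation": [0, 0, 0], "grip": 40},
    {"linear": [16, -50, 0], "rotation": [0, 0, 0], "grip": 40},
    {"linear": [16, -50, 0], "rotation": [0, 0, 0], "grip": 40},
  ],
)

```text
t: 8.12
position: [0.5857, -0.0635, 0.181]
eef_rot: [-3.12, -0.362, 0.003]
wrist_force: [0.5, 0.1, -2.8]
gripper_width: 0.63
grasp_force: 30.1
```

servo_tool(
  targets=[
    {"linear": [16, -50, 0], "rotation": [0, 0, 0], "grip": 40},
    {"linear": [16, -50, 0], "rotation": [0, 0, 0], "grip": 40},
    {"linear": [16, -50, 0], "rotation": [0, 0, 0], "grip": 40},
    {"linear": [16, -50, 0], "rotation": [0, 0, 0], "grip": 40},
    {"linear": [16, -50, 0], "rotation": [0, 0, 0], "grip": 40},
    {"linear": [10, -30, 0], "rotation": [0, 0, 0], "grip": 40},
    {"linear": [0, 0, 0], "rotation": [0, 0, 0], "grip": 40},
  ],
)

```text
t: 9.0
position: [0.6087, 0.2308, 0.1807]
eef_rot: [-3.12, -0.369, 0.003]
wrist_force: [0.5, -0.0, -2.2]
gripper_width: 0.641
grasp_force: 30.1
```

```bash
python3 d.py .612 .242 .058; python3 - <<'E'
from h import *
w=cam("wrist");d=cam("side")
cv2.imwrite("pics/t1.png",np.vstack([cv2.resize(w["color"][0:300,:,::-1],(640,300)),cv2.resize(d["color"][180:400,100:420,::-1],(436,300))[:,:436] if 0 else np.hstack([cv2.resize(d["color"][180:400,100:420,::-1],(436,300)),np.zeros((300,204,3),np.uint8)])]))
E
```

```text
t 9.0 pos [608.7 230.8 180.7] d_tool [  6.  -10.1 122.7] yaw 13.5 j [0.19 0.63 1.42 0.   1.09 1.53] F [ 0.5 -0.  -2.2] M [-0.08 -0.01  0.05] g 0.6405633388736506 30.051778511242446
```

View pics/t1.png

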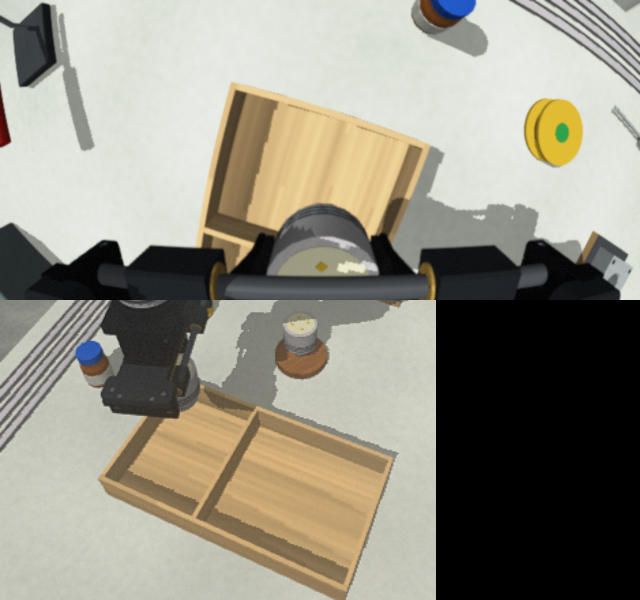

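The part hangs over the short compartment, with the disc spot undisturbed. Cross-checking the tray's place from the rim pixels (235,85), (428,147) and (203,232) in the wrist view.

```bash
python3 - <<'E'
from h import *
c=cam("wrist")
far=[atz(ray(c,p,True),.05) for p in((235,85),(428,147),(203,232))]
print(np.round(far,4)*1e3)
a,b,x=far; u=(b-a)/np.linalg.norm(b-a); f=np.array([u[1]*-1,u[0],0])  # along +x of tray
if f[0]<0:f=-f
m=(a+b)/2; print("len",np.linalg.norm(b-a),"centre short",m-f*.075,"cross",(x-a)@f)
E
python3 d.py .612 .242 .058
```

```text
[[690.7 327.2  50. ]
 [677.  143.7  50. ]
 [543.4 336.6  50. ]]
len 0.18397975786881318 centre short [0.60907122 0.24103186 0.05      ] cross -0.14762398720777017
t 9.15 pos [608.9 227.4 181.3] d_tool [  6.7 -13.5 123.3] yaw 13.3 j [ 0.19  0.63  1.42 -0.    1.09  1.53] F [ 0.6 -1.1 -2.7] M [ 0.03  0.03 -0.12] g 0.6361290783087582 30.0515632711722
```

Wrist and scene agree on the compartment centre, about (610, 241). Lowering.

servo_tool(
  targets=[
    {"linear": [5, -13, 10], "rotation": [0, 0, 0], "grip": 40},
    {"linear": [0, 0, 25], "rotation": [0, 0, 0], "grip": 40},
    {"linear": [0, 0, 25], "rotation": [0, 0, 0], "grip": 40},
    {"linear": [0, 0, 25], "rotation": [0, 0, 0], "grip": 40},
    {"linear": [0, 0, 15], "rotation": [0, 0, 0], "grip": 40},
    {"linear": [0, 0, 8], "rotation": [0, 0, 0], "grip": 40},
    {"linear": [0, 0, 5], "rotation": [0, 0, 0], "grip": 40},
    {"linear": [0, 0, 2], "rotation": [0, 0, 0], "grip": 40},
  ],
)

```text
t: 10.15
position: [0.6117, 0.2422, 0.0679]
eef_rot: [-3.12, -0.363, -0.002]
wrist_force: [0.4, -0.5, -2.3]
gripper_width: 0.637
grasp_force: 30.1
```

servo_tool(
  targets=[
    {"linear": [0, 0, 1.5], "rotation": [0, 0, 0], "grip": 40},
    {"linear": [0, 0, 1.5], "rotation": [0, 0, 0], "grip": 40},
  ],
)

```text
t: 10.4
position: [0.6116, 0.2422, 0.065]
eef_rot: [-3.12, -0.363, -0.002]
wrist_force: [0.4, 0.1, -3.0]
gripper_width: 0.637
grasp_force: 30.1
```

servo_tool(
  targets=[
    {"linear": [0, 0, 2], "rotation": [0, 0, 0], "grip": 40},
    {"linear": [0, 0, 2], "rotation": [0, 0, 0], "grip": 40},
    {"linear": [0, 0, 1], "rotation": [0, 0, 0], "grip": 40},
  ],
)

```text
t: 10.78
position: [0.6112, 0.2421, 0.0594]
eef_rot: [3.121, 0.363, -0.0]
wrist_force: [-0.5, -0.3, -2.6]
gripper_width: 0.638
grasp_force: 30.1
```

servo_tool(
  targets=[
    {"linear": [0, 0, 1], "rotation": [0, 0, 0], "grip": 40},
    {"linear": [0, 0, 1], "rotation": [0, 0, 0], "grip": 40},
  ],
)

```text
t: 11.02
position: [0.6113, 0.2421, 0.0575]
eef_rot: [-3.121, -0.363, -0.0]
wrist_force: [0.7, 0.2, -2.7]
gripper_width: 0.636
grasp_force: 30.1
```

servo_tool(
  targets=[
    {"linear": [0, 0, 1], "rotation": [0, 0, 0], "grip": 40},
    {"linear": [0, 0, 1], "rotation": [0, 0, 0], "grip": 40},
  ],
)

```text
t: 11.28
position: [0.6117, 0.2422, 0.0573]
eef_rot: [-3.12, -0.363, -0.002]
wrist_force: [-2.1, -0.2, 10.3]
gripper_width: 0.64
grasp_force: 30.1
```

servo_tool(
  targets=[
    {"linear": [0, 0, 0.5], "rotation": [0, 0, 0], "grip": 40},
    {"linear": [0, 0, 0], "rotation": [0, 0, 0], "grip": 40},
  ],
)

```text
t: 11.52
position: [0.6117, 0.2422, 0.0572]
eef_rot: [-3.12, -0.364, -0.002]
wrist_force: [-1.9, -1.6, 9.0]
gripper_width: 0.635
grasp_force: 30.1
```

Touchdown with about 9 N of contact. This also shows the part slipped less than 1 mm in the grip, so the jam height was real. Releasing and retreating.

servo_tool(
  targets=[
    {"linear": [0, 0, -1], "rotation": [0, 0, 0], "grip": 87},
    {"linear": [0, 0, 0], "rotation": [0, 0, 0], "grip": 87},
    {"linear": [0, 0, 0], "rotation": [0, 0, 0], "grip": 87},
    {"linear": [0, 0, 0], "rotation": [0, 0, 0], "grip": 87},
    {"linear": [0, 0, 0], "rotation": [0, 0, 0], "grip": 87},
  ],
)

```text
t: 12.15
position: [0.6112, 0.2421, 0.0558]
eef_rot: [3.12, 0.363, -0.001]
wrist_force: [-0.0, -0.0, -0.5]
gripper_width: 0.987
grasp_force: 0.0
```

servo_tool(
  targets=[
    {"linear": [0, 0, -10], "rotation": [0, 0, 0], "grip": 87},
    {"linear": [0, 0, -25], "rotation": [0, 0, 0], "grip": 87},
    {"linear": [0, 0, -35], "rotation": [0, 0, 0], "grip": 87},
    {"linear": [0, 0, -40], "rotation": [0, 0, 0], "grip": 87},
    {"linear": [-40, 0, -20], "rotation": [0, 0, 0], "grip": 87},
    {"linear": [-40, 0, 0], "rotation": [0, 0, 0], "grip": 87},
    {"linear": [0, 0, 0], "rotation": [0, 0, 0], "grip": 87},
  ],
)

```text
t: 13.02
position: [0.5298, 0.2233, 0.1869]
eef_rot: [3.12, 0.364, -0.005]
wrist_force: [0.6, 0.2, 0.6]
gripper_width: 1.001
grasp_force: 0.0
```

```bash
python3 d.py .612 .242 .058; python3 -c "
from h import *
save(cam('side'),'end')"
```

```text
t 13.025 pos [529.8 223.3 186.9] d_tool [ 84.7   0.7 128.6] yaw 13.3 j [0.2  0.53 1.61 0.   1.   1.54] F [0.6 0.2 0.6] M [ 0.04 -0.06  0.02] g 1.0008926767373059 0.0
```

View pics/end.png

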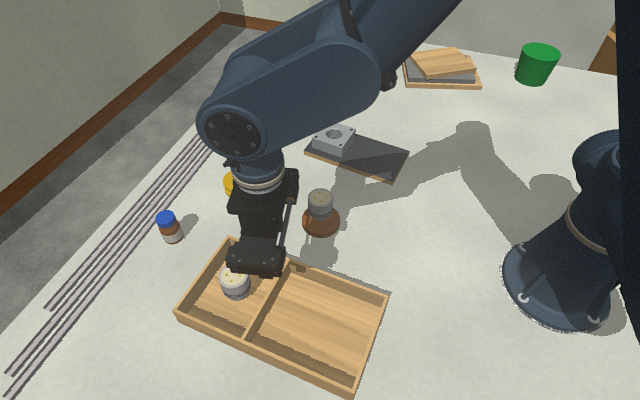

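The tested spotlight stands upright in the short compartment at about (235,285). The other is still on its disc at (320,205), and the gripper is clear of everything.

```bash
python3 -c "
from workcell import ctrl
print(ctrl.sign_off())"
```

```text
the job is handed in; nothing more can be done
None
```

The spotlight from the grey board jammed in the gauge with its foot at about 39 mm, so I set it down upright in the short (fail) compartment; the other was left standing on its disc, and the job is handed in.

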